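# Clip the work lamp onto the grinder's lamp post

## Task

Clip the yellow cordless work lamp onto the short red post on the bench so it is ready to light the grinding: squeeze its two upright tabs together to push out the sprung steel hook, put the open hook around the post, and let go so that the spring pulls the hook in and grips the post. The lamp must end lying flat on the bench, not dropped, and the knife, whetstone and pan lid stay where they are.

Things in the scene. Friction and masses are not known exactly. Their poses are not given: they have to be found in the camera images.
- lamp: Yellow clip-on lamp lying flat, about 0.4 kg (mm): origin at the centre of its underside, x towards the hook end, z up. Body x -85 to 45, 40 wide, 20 high; black nose x 41 to 75, 24 wide, z 8 to 24, flat front. Pinch from above the outer faces of its two upright tabs, 26 wide, 8 thick, free from z 24 to 62: fixed black tab, outer face x = 33, and sliding orange tab.
- plunger (a joint): Slide of the orange tab and the hook together along lamp +x, in m: 0 at rest, 0.024 fully pressed (hard stop, hook out). Outer faces of the tabs are then 66 and 42 mm apart (orange outer face at lamp x = -33 and -9). A spring returns it: 6 N at 0, 12 N at 0.024. With the post gripped between nose and hook it stays at about 0.008.
- nose (a point): Centre of the nose's flat front face, at lamp x = 75, y = 0, z = 16 mm; the post is gripped against it.
- hook (a point): Middle of the inner face of the hook's crossbar, z = 16 mm; at lamp x = 79 at rest, 103 fully pressed (gap to the nose 4 and 28 mm). The steel hook is a flat level U of 7 mm bar, open above and below: an arm at y = 18, the crossbar, a short return lip at y = -18 (centre lines). Fully pressed, a post at lamp x = 89, y = 0 is centred in it.
- post_mid (a point): On the axis of the post, 16 mm above the bench (all sizes here in mm). The post is an upright round red bar with a steel tip, 12 in diameter, top 54 above the bench, with a foot flange 32 in diameter and 3 thick, fixed to the bench.
- knife: Loose kitchen knife with wooden handle, 270 mm long, lying on the bench; origin at the start of the handle's brass bolster, underside. Leave alone.
- whetstone: Loose whetstone 60 x 180 x 30 mm, grey on brick red, origin at the centre of its underside. Leave alone.
- pan_lid: Loose round aluminium pan lid, 144 mm in diameter, 42 mm high with its black knob, origin at the centre of its underside. Leave alone.

How it is judged:
By the outcome, as a careful person would: the job done as asked, in the order asked, and still so for the second after the job is handed in, with the robot touching nothing.
It also fails if it takes over 45 s, if anything falls off the work surface, if the arm or the gripper's body presses on something with over 40 N, if the wrist force passes 120 N, or if a joint passes its speed limit or range.

## Robot

A 7-joint arm with a two-finger parallel gripper is mounted at the origin on the work surface. World frame = base frame: x ahead of the robot, y to its left, z up, the work surface at z = 0. Lengths are in m, angles in rad, forces in N, time in s.
With the tool pointing down it reaches from about 0.425 to 0.875 m from the base axis. Payload 8.4 kg.
Tool frame: the origin (TCP) lies on the centre line of the jaws, within the pads' length; the fingertips stand 11 mm ahead of it and the grasp point (between the pads) lies 8 mm behind it; z points along the fingers, y is the line along which they close (so a half turn about z gives the same grasp; the last joint's range is limited). The gripper opens to 87 mm and grips with 3 to 60 N. Pads are 19 mm wide; open, the fingers measure 117 mm over their backs; the gripper's body (75 mm by 190 mm) begins 51 mm behind the grasp point.
Start: joints at [-1.333, 0.333, 0.04, 1.465, -0.013, 1.343, -0.059], TCP at [0.215, 0.613, 0.234] pointing down, gripper open.
Joint ranges: [-2.58, 2.58], [-0.38, 2.09], [-1.3, 1.39], [0.25, 2.4], [-1.5, 4.64], [0.08, 2.09], [-2.65, 2.65]. Speed limits (rad/s): [2.22, 2.22, 2.79, 2.79, 3.14, 3.14, 3.14].

## Interface

Orientations are given as [roll, pitch, yaw] about the fixed x, y, z axes, in that order (R = Rz(yaw) Ry(pitch) Rx(roll)).
In Python, from plant import bot, cams, models gives the robot as it stands.
- The arm moves only by the tool send_rows, never from a script. Its argument "series" is a list that holds one entry, the list of rows, each a list of 6 numbers: the shift along the tool's x, y, z in units of 30 mm (1.0 is 30 mm), then the turn, a rotation vector about the tool's x, y, z in units of 5 degrees (1.0 is 5 degrees). In form: [[[dx, dy, dz, rx, ry, rz], ...]]. A call has 1 to 12 rows; each row is the pose to reach, as a shift and turn from the pose commanded when the call began, along the tool's axes at that moment; what a row does not reach only later rows make up. A row lasts 1/12 s, in which the tool goes at most 41.7 mm and 7.16 degrees, less where a joint would pass 70% of its speed; a pose out of reach is approached as far as the arm can. A call with a gripper value outside its range is refused whole. "jaw" is the finger opening in mm, from 0 to 87, set as the call begins (left out, the last holds). The fingers move at their own pace and stop on an object; "newtons" is the grip in N (left out, the last holds). Time passes only in rows, so rows that repeat a pose let the fingers close. It gives the time, the measured TCP pose, the force, the opening and the grip force at its end, in the units of the state.
- bot.sense(): the state, without advancing time (a new reading comes with each control period).
- cams.grab_frame(name): name is "side" or "top" or "wrist"; returns (picture, depth): 420x560x3 uint8, red, green, blue; 420x560 float32, m along the optical axis (not along the pixel's ray), 0 where there is no reading.
- cams.camera_params(name): a dict with "mtx" (3x3 intrinsics, pixels), "pose" (4x4, takes a point from camera to world coordinates). Camera axes: x right, y up, looking along -z (the intrinsics and any distortion apply to the point x, -y, -z); pixel columns grow to the right and rows downward; lengths in m; the calibration is good to about 2 mm. A picture is of the moment at which its call begins: read the wrist's pose just before it. camera_params takes no time and is no camera call; for the wrist camera it gives the pose at the moment of the call.
- bot.job_done(): hands the job in; it is judged then, once.
Trained networks look in the newest picture that a camera, given by its name, has taken for a name from the list of things; names that differ only in an ending like _2 or _b are one class to them, and where a whole thing is asked for, a point or a joint stands for the part that bears it (a point fixed in the world has none). Each returns a list of dicts, best first, with "confidence" (0 to 1); they miss things now and then, are a little off and sometimes report something else, mostly with a low value. They report only what shows in the picture. A call takes as long as a camera call.
- models.trace(camera, query): "region" (420x560 bool, what is visible of it) and "extent" ([left, top, right, bottom] in pixels, round what is visible of it).
The state is a dict: "t": time; "qpos": joint angles; "dq": joint speeds; "joint_efforts": joint torques, N m; "eef_pos": TCP position; "eef_rot": TCP orientation; "contact_force": force on the tool from outside, world axes, zero at the start; "wrist_torque": the same for the moment, N m; "width": finger opening in m; "grasp_force": force on a finger pad.
Only numpy, scipy, OpenCV 4.12 (cv2) and the standard library are available. Lean on these libraries where they do the work, as an engineer would, in place of code of your own. Each camera call takes 0.05 s, during which the arm holds its last target. There are 200 camera calls.

## Working session

There is one attempt and no reset: what is moved stays moved. The work goes in short steps, Python scripts to look and compute and a tool call to move; the robot and the scene stay as the last step left them, time stands still between calls to the robot, and variables do not carry over. Pictures are saved under pics/ and viewed, at most 10 in all, crops included, and the job is handed in when it is done.

Besides the shell and the picture viewer there is one more tool, called after "Emit:" as a command line: name --argument value ..., lists and objects as JSON in quotes. send_rows: Moves the arm, as the interface text tells. Its arguments: {"type":"object","properties":{"series":{"type":"array","items":{"type":"array","items":{"type":"array","items":{"type":"number"}}}},"jaw":{"type":"number"},"newtons":{"type":"number"}},"required":["series"]}

```bash
mkdir -p pics; ls; cat > h.py <<'E'
import numpy as np, cv2
from plant import bot, cams, models
def world(name, d, mask=None):
    p=cams.camera_params(name); K=np.array(p["mtx"]); T=np.array(p["pose"])
    v,u=np.nonzero((d>0) if mask is None else (mask&(d>0)))
    z=d[v,u]; x=(u-K[0,2])/K[0,0]*z; y=(v-K[1,2])/K[1,1]*z
    P=np.c_[x,-y,-z]@T[:3,:3].T+T[:3,3]
    return P,u,v
E
python3 - <<'E'
from h import *
s=bot.sense(); print(s["t"],s["eef_pos"],s["eef_rot"],s["width"])
im={}
for c in["top","side"]:
    p,d=cams.grab_frame(c); im[c]=p; cv2.imwrite(f"pics/{c}0.png",p[:,:,::-1]); np.save(f"{c}_d.npy",d)
    print(c,cams.camera_params(c))
    for q in["lamp","plunger","hook","nose","post_mid","knife","whetstone","pan_lid"]:
        try:
            for r in models.trace(c,q)[:2]:
                P,u,v=world(c,d,r["region"]); print(q,round(r["confidence"],2),r["extent"],len(P),np.median(P,0).round(3),P.min(0).round(3),P.max(0).round(3))
        except Exception as e: print(q,e)
E
```

```text
pics
0.0 [0.21471192 0.61303154 0.23268053] [-3.13999612e+00  1.14997093e-04  2.80473508e+00] 0.08707697623228908
top {'mtx': array([[435.18276906,   0.        , 282.57597893],
       [  0.        , 435.18276906, 206.61441824],
       [  0.        ,   0.        ,   1.        ]]), 'pose': array([[-0.00703051,  0.98357102, -0.18038464,  0.40488433],
       [-0.99994433, -0.00549551,  0.00900797,  0.11708841],
       [ 0.00786867,  0.18043793,  0.9835549 ,  1.09839383],
       [ 0.        ,  0.        ,  0.        ,  1.        ]])}
lamp 0.77 [371.5, 195.6, 401.8, 263.8] 1121 [ 0.542 -0.149  0.02 ] [ 0.46  -0.193 -0.004] [ 0.632 -0.111  0.066]
plunger 0.69 [381.9, 200.1, 402.3, 241.2] 77 [ 0.52  -0.147  0.044] [ 0.511 -0.192  0.014] [ 0.624 -0.132  0.066]
hook 0.54 [382.3, 195.6, 405.2, 240.5] 167 [ 0.559 -0.153  0.034] [ 0.51  -0.196  0.003] [ 0.629 -0.132  0.066]
nose 0.59 [367.9, 197.4, 403.2, 264.9] 1115 [ 0.537 -0.149  0.02 ] [ 0.46  -0.193 -0.004] [ 0.628 -0.111  0.066]
post_mid 0.52 [282.1, 227.5, 294.1, 240.0] 121 [0.53  0.095 0.003] [ 0.517  0.081 -0.002] [0.548 0.109 0.056]
kni
[... 1165 characters left out ...]
.301  0.   ] [ 0.627 -0.13   0.065]
nose 0.98 [280.6, 148.8, 346.6, 178.1] 959 [ 0.539 -0.141  0.021] [ 0.462 -0.246 -0.001] [ 0.627 -0.11   0.064]
post_mid 0.8 [306.6, 197.2, 322.0, 228.5] 246 [0.532 0.099 0.011] [ 0.518 -0.013 -0.   ] [0.547 0.111 0.057]
knife 0.6 [300.5, 309.1, 485.2, 383.1] 3982 [0.427 0.427 0.006] [ 0.288  0.363 -0.001] [0.546 0.491 0.022]
whetstone 0.86 [176.5, 173.3, 222.3, 225.9] 1589 [0.785 0.06  0.03 ] [ 0.756 -0.13  -0.001] [0.85  0.12  0.033]
pan_lid 0.81 [161.9, 277.8, 254.1, 344.8] 4753 [0.687 0.379 0.014] [ 0.621  0.284 -0.001] [0.767 0.434 0.045]
pan_lid 0.48 [308.4, 149.7, 324.2, 167.8] 129 [ 0.521 -0.144  0.038] [ 0.511 -0.257  0.   ] [ 0.562 -0.13   0.064]
```

```bash
python3 - <<'E'
from h import *
a=cv2.imread("pics/top0.png"); b=cv2.imread("pics/side0.png")
A=cv2.resize(a[180:280,260:420],None,fx=5,fy=5,interpolation=cv2.INTER_CUBIC)
B=cv2.resize(b[135:235,260:360],None,fx=4,fy=4,interpolation=cv2.INTER_CUBIC)
cv2.imwrite("pics/tcrop.png",A);
cv2.imwrite("pics/comb.png",np.hstack([cv2.resize(a,(400,300)),cv2.resize(b,(400,300))]))
# lamp pts
for c in["top","side"]:
    d=np.load(c+"_d.npy"); P,u,v=world(c,d)
    m=(abs(P[:,0]-.54)<.13)&(abs(P[:,1]+.15)<.07)
    b1=P[m&(P[:,2]>.015)&(P[:,2]<.03)]; r=cv2.minAreaRect((b1[:,:2]*1000).astype(np.float32)); print(c,"body",len(b1),r)
    t=P[m&(P[:,2]>.045)]; print("tabs",len(t),t.mean(0) if len(t) else 0)
    print((t*1000).round()[:60:2].tolist())
    m=(abs(P[:,0]-.53)<.03)&(abs(P[:,1]-.095)<.03)&(P[:,2]>.048); q=P[m]; print("post",len(q),q.mean(0),q.min(0),q.max(0))
E
```

```text
top body 858 ((544.83154296875, -152.66110229492188), (42.87058639526367, 171.27032470703125), 73.34562683105469)
tabs 105 [ 0.54444619 -0.15223697  0.05837517]
[[578.0, -150.0, 62.0], [578.0, -155.0, 63.0], [576.0, -149.0, 55.0], [575.0, -152.0, 63.0], [575.0, -157.0, 62.0], [575.0, -162.0, 61.0], [573.0, -150.0, 59.0], [572.0, -154.0, 64.0], [572.0, -159.0, 65.0], [573.0, -164.0, 60.0], [573.0, -169.0, 60.0], [572.0, -148.0, 50.0], [571.0, -151.0, 58.0], [571.0, -155.0, 60.0], [570.0, -159.0, 62.0], [571.0, -165.0, 59.0], [570.0, -169.0, 63.0], [570.0, -174.0, 62.0], [570.0, -155.0, 50.0], [569.0, -158.0, 56.0], [568.0, -162.0, 59.0], [568.0, -167.0, 59.0], [568.0, -172.0, 59.0], [567.0, -162.0, 49.0], [566.0, -165.0, 57.0], [566.0, -170.0, 58.0], [565.0, -170.0, 46.0], [523.0, -134.0, 57.0], [522.0, -138.0, 61.0], [521.0, -133.0, 48.0]]
post 21 [0.53180102 0.09485398 0.05244933] [0.52695928 0.08998893 0.04889174] [0.537057   0.09977192 0.05619379]
side body 534 ((545.0811767578125, -151.33169555664062), (43.33690643310547, 170.0956268310547), 73.76829528808594)
tabs 102 [ 0.54567485 -0.14738804  0.05610009]
[[572.0, -170.0, 63.0], [567.0, -169.0, 64.0], [572.0, -163.0, 63.0], [567.0, -165.0, 63.0], [574.0, -156.0, 63.0], [569.0, -159.0, 62.0], [579.0, -150.0, 63.0], [574.0, -154.0, 62.0], [569.0, -157.0, 60.0], [519.0, -150.0, 64.0], [514.0, -149.0, 64.0], [579.0, -149.0, 61.0], [574.0, -149.0, 61.0], [569.0, -158.0, 57.0], [519.0, -144.0, 63.0], [514.0, -144.0, 63.0], [579.0, -147.0, 59.0], [574.0, -150.0, 58.0], [569.0, -156.0, 56.0], [521.0, -138.0, 63.0], [516.0, -139.0, 63.0], [511.0, -149.0, 59.0], [577.0, -150.0, 55.0], [572.0, -153.0, 54.0], [567.0, -168.0, 48.0], [521.0, -137.0, 61.0], [516.0, -132.0, 63.0], [511.0, -149.0, 56.0], [577.0, -150.0, 52.0], [572.0, -149.0, 53.0]]
post 32 [0.53204294 0.09761958 0.05310964] [0.52672543 0.08863294 0.04892036] [0.53686383 0.10271965 0.0567676 ]
```

View pics/tcrop.png

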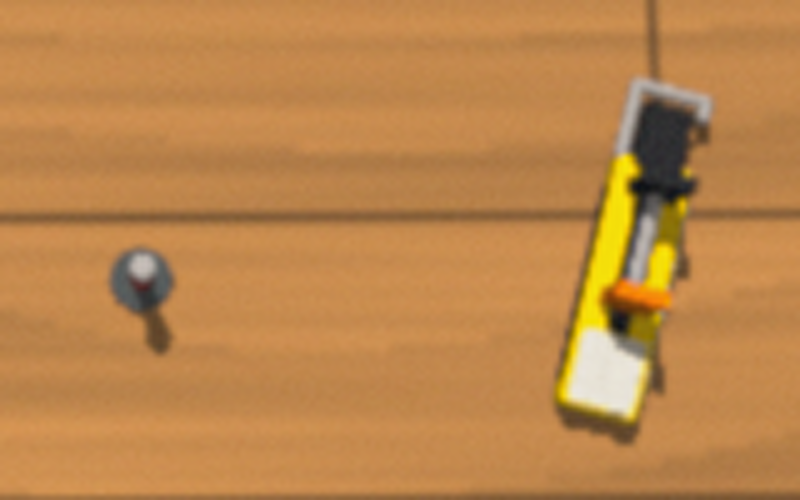

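View pics/comb.png

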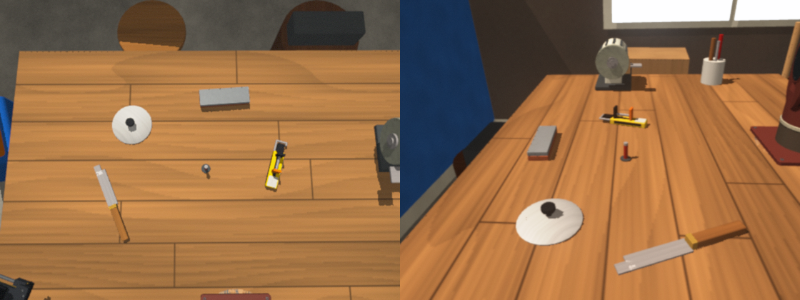

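Top crop: post at about (288,235) full-frame, with the lamp's hook end pointing away from the robot (hook about (395,200), orange tab about (388,239)). The lamp origin fits (0.545, -0.152) with a yaw of about -16.5°, and the post is at (0.532, 0.096).

```bash
cat >> h.py <<'E'
from scipy.spatial.transform import Rotation as Ro
def row(pos, heading, frm=None):
    """row to reach TCP pos, tool down, tool y at heading (deg), from a pose (pos, rpy) or the present one"""
    if frm is None: s=bot.sense(); frm=(s["eef_pos"],s["eef_rot"])
    R0=Ro.from_euler("xyz",frm[1]); R1=Ro.from_euler("xyz",[np.pi,0,np.radians(heading+90)])
    return np.r_[R0.inv().apply(np.array(pos)-frm[0])/.03, np.degrees((R0.inv()*R1).as_rotvec())/5].round(2)
E
python3 - <<'E'
from h import *
w=[.48,.25,.23]
print(row(w,27)); f=(np.array(w),[np.pi,0,np.radians(117)])
print(row([.547,-.152,.2],-16.5,f))
E
```

```text
[-12.35  -8.51   0.12  -0.     0.     8.74]
[-12.95  -4.09   1.    -0.    -0.     8.7 ]
```

Emit:
send_rows --series '[[[-12.35,-8.5,0.1,0,0,8.74],[-12.35,-8.5,0.1,0,0,8.74],[-12.35,-8.5,0.1,0,0,8.74],[-12.35,-8.5,0.1,0,0,8.74],[-12.35,-8.5,0.1,0,0,8.74],[-12.35,-8.5,0.1,0,0,8.74],[-12.35,-8.5,0.1,0,0,8.74],[-12.35,-8.5,0.1,0,0,8.74],[-12.35,-8.5,0.1,0,0,8.74],[-12.35,-8.5,0.1,0,0,8.74],[-12.35,-8.5,0.1,0,0,8.74],[-12.35,-8.5,0.1,0,0,8.74]]]' --jaw 87

```text
t: 1.9
eef_pos: [0.4844, 0.2429, 0.2311]
eef_rot: [3.14, 0.003, 2.032]
contact_force: [1.1, -1.3, -0.5]
width: 0.0872
grasp_force: 0.0
```

```bash
python3 - <<'E'
from h import *
s=bot.sense(); print(s["t"],s["eef_pos"],s["eef_rot"])
print(row([.547,-.152,.2],-16.5))
E
```

```text
1.9 [0.48443661 0.24293932 0.23108795] [3.14033614e+00 2.55811424e-03 2.03217241e+00]
[-12.71  -3.99   1.06   0.02   0.02   8.59]
```

Emit:
send_rows --series '[[[-12.8,-4.0,1.0,0,0,8.65],[-12.8,-4.0,1.0,0,0,8.65],[-12.8,-4.0,1.0,0,0,8.65],[-12.8,-4.0,1.0,0,0,8.65],[-12.8,-4.0,1.0,0,0,8.65],[-12.8,-4.0,1.0,0,0,8.65],[-12.8,-4.0,1.0,0,0,8.65],[-12.8,-4.0,1.0,0,0,8.65],[-12.8,-4.0,1.0,0,0,8.65],[-12.8,-4.0,1.0,0,0,8.65],[-12.8,-4.0,1.0,0,0,8.65],[-12.8,-4.0,1.0,0,0,8.65]]]'

```text
t: 2.9
eef_pos: [0.5474, -0.1481, 0.2004]
eef_rot: [-3.141, 0.001, 1.283]
contact_force: [-0.1, 0.4, 0.1]
width: 0.0871
grasp_force: 0.0
```

```bash
python3 - <<'E'
from h import *
s=bot.sense(); print(s["t"],s["eef_pos"],s["eef_rot"])
p,d=cams.grab_frame("wrist"); cv2.imwrite("pics/w1.png",p[:,:,::-1])
P,u,v=world("wrist",d)
m=(abs(P[:,0]-.54)<.13)&(abs(P[:,1]+.15)<.07)&(P[:,2]<.075)
b1=P[m&(P[:,2]>.012)]; print("body",len(b1),cv2.minAreaRect((b1[:,:2]*1000).astype(np.float32)))
t=P[m&(P[:,2]>.055)]; 
for k in(t[:,0]>.545,t[:,0]<=.545):print("tab",k.sum(),t[k].mean(0) if k.any() else 0, cv2.minAreaRect((t[k][:,:2]*1000).astype(np.float32)) if k.any() else 0)
print(row([.545,-.152,.042],-16.5))
E
```

```text
2.9 [ 0.54735173 -0.14810562  0.20042612] [-3.14138924e+00  8.62874894e-04  1.28342651e+00]
body 6729 ((544.131103515625, -151.7080078125), (42.511199951171875, 171.03199768066406), 74.18003845214844)
tab 293 [ 0.57152976 -0.15866234  0.06201473] ((571.57568359375, -159.46426391601562), (26.111753463745117, 8.117918968200684), 73.96265411376953)
tab 287 [ 0.51636608 -0.14299836  0.06191266] ((516.0934448242188, -143.4051971435547), (25.97304916381836, 8.083200454711914), 72.9977798461914)
[-0.21 -0.03  5.28 -0.01  0.    0.04]
```

View pics/w1.png

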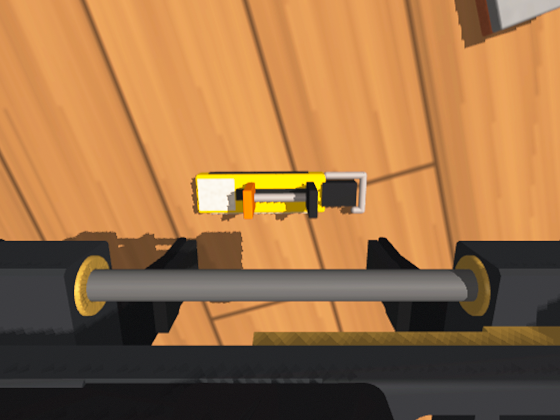

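The wrist view shows both tabs between the fingers (orange (249,200), black (311,200)). The lamp heading is -16.1°, with its centre at (0.544, -0.151).

Emit:
send_rows --series '[[[-0.13,-0.08,1.2,0,0,-0.06],[-0.13,-0.08,2.4,0,0,-0.06],[-0.13,-0.08,3.5,0,0,-0.06],[-0.13,-0.08,4.3,0,0,-0.06],[-0.13,-0.08,4.9,0,0,-0.06],[-0.13,-0.08,5.33,0,0,-0.06],[-0.13,-0.08,5.33,0,0,-0.06],[-0.13,-0.08,5.33,0,0,-0.06]]]'

```text
t: 3.62
eef_pos: [0.5444, -0.1483, 0.0409]
eef_rot: [-3.141, -0.0, 1.294]
contact_force: [-0.1, -0.3, 0.3]
width: 0.0867
grasp_force: 0.0
```

Emit:
send_rows --series '[[[0,0,0,0,0,0],[0,0,0,0,0,0],[0,0,0,0,0,0],[0,0,0,0,0,0],[0,0,0,0,0,0],[0,0,0,0,0,0],[0,0,0,0,0,0],[0,0,0,0,0,0],[0,0,0,0,0,0],[0,0,0,0,0,0],[0,0,0,0,0,0],[0,0,0,0,0,0]]]' --jaw 36 --newtons 35

```text
t: 4.62
eef_pos: [0.5455, -0.1497, 0.0415]
eef_rot: [3.139, -0.0, 1.292]
contact_force: [5.6, -2.1, 5.2]
width: 0.0416
grasp_force: 35.0
```

```bash
python3 - <<'E'
from h import *
s=bot.sense(); print(s["t"],s["eef_pos"],s["eef_rot"],s["width"],s["grasp_force"],s["contact_force"])
p,d=cams.grab_frame("side"); cv2.imwrite("pics/s1.png",cv2.resize(p[115:195,230:390,::-1],None,fx=5,fy=5))
E
```

```text
4.6167 [ 0.54551079 -0.14971954  0.04147313] [ 3.13904836e+00 -1.17931863e-04  1.29238198e+00] 0.0416046525386647 35.00573574390728 [ 5.60485163 -2.06879076  5.20084469]
```

View pics/s1.png

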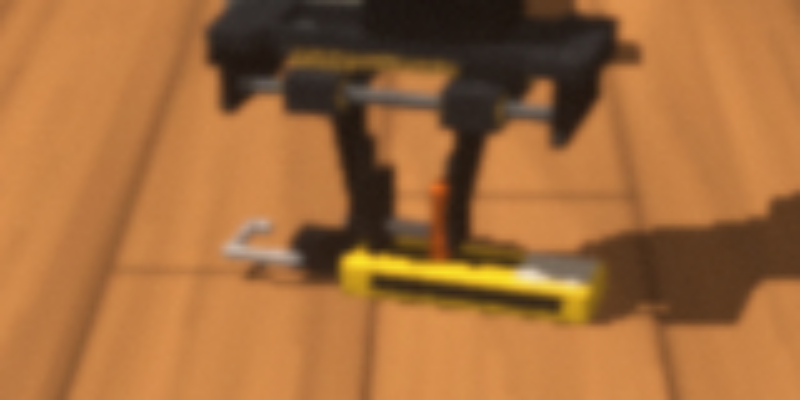

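The squeeze worked: the width is 41.6 mm and the hook is out (crop (245,240)). Lifting now.

Emit:
send_rows --series '[[[0,0,-0.3,0,0,0],[0,0,-0.8,0,0,0],[0,0,-1.4,0,0,0],[0,0,-2.0,0,0,0],[0,0,-2.6,0,0,0],[0,0,-3.0,0,0,0],[0,0,-3.0,0,0,0],[0,0,-3.0,0,0,0],[0,0,-3.0,0,0,0]]]'

```text
t: 5.42
eef_pos: [0.5433, -0.149, 0.1294]
eef_rot: [-3.139, 0.0, 1.293]
contact_force: [-0.0, -0.4, -3.8]
width: 0.0412
grasp_force: 35.0
```

```bash
cat > m.py <<'E'
from h import *
def lamp(zoff):
    s=bot.sense(); x0,y0=s["eef_pos"][:2]; print(s["t"],s["eef_pos"],s["eef_rot"],s["width"],s["contact_force"])
    for c in["top","side"]:
        p,d=cams.grab_frame(c); P,u,v=world(c,d); rgb=p[v,u].astype(int)
        m=(abs(P[:,0]-x0)<.15)&(abs(P[:,1]-y0)<.1)&(P[:,2]<zoff+.024)&(P[:,2]>.004)
        y=m&(rgb[:,0]>150)&(rgb[:,1]>120)&(rgb[:,2]<60)
        r=models.trace(c,"lamp"); 
        if r:
            Q=P[r[0]["region"][v,u]&(P[:,2]<zoff+.03)&(P[:,2]>zoff-.01)]
            h=s["eef_rot"][2]-np.pi/2; ax=np.array([np.cos(h),np.sin(h)]); n=np.array([-ax[1],ax[0]])
            rel=Q[:,:2]-s["eef_pos"][:2]
            print(c,r[0]["confidence"],len(Q),"ax",np.percentile(rel@ax,[1,99]).round(4),"n",np.percentile(rel@n,[1,50,99]).round(4),"z",np.percentile(Q[:,2],[1,50,90]).round(4))
            print(cv2.minAreaRect((Q[:,:2]*1000).astype(np.float32)))
            for a in np.arange(-.1,.12,.03):
                k=abs(rel@ax-a)<.01
                if k.sum()>5: print(round(a,2),np.percentile(Q[k,2],[5,50,95]).round(3),np.percentile(rel[k]@n,[3,97]).round(3))
E
python3 - <<'E'
from m import *
lamp(.09)
E
```

```text
5.4167 [ 0.54327962 -0.14897995  0.12941124] [-3.13943522e+00  2.31852413e-04  1.29263793e+00] 0.041232311176015835 [-0.03956019 -0.38459949 -3.83109869]
top 0.54 213 ax [-0.0973  0.0947] n [-0.0226  0.0032  0.0174] z [0.0945 0.1065 0.1094]
((542.8037719726562, -149.03053283691406), (40.51069641113281, 195.11827087402344), 75.98201751708984)
-0.1 [0.1   0.107 0.11 ] [-0.02   0.016]
-0.04 [0.095 0.101 0.107] [0.015 0.017]
0.02 [0.095 0.104 0.108] [0.004 0.017]
side 0.73 847 ax [-0.0965  0.0932] n [-0.0202  0.013   0.0196] z [0.0904 0.1065 0.1114]
((542.61083984375, -150.38653564453125), (45.15396499633789, 194.1384735107422), 73.1898422241211)
-0.1 [0.093 0.104 0.11 ] [-0.015  0.018]
-0.07 [0.092 0.107 0.11 ] [-0.015  0.018]
-0.04 [0.092 0.106 0.11 ] [-0.019  0.019]
-0.01 [0.092 0.106 0.115] [-0.009  0.019]
0.02 [0.092 0.107 0.118] [-0.012  0.019]
0.05 [0.098 0.108 0.113] [-0.012  0.016]
0.08 [0.103 0.106 0.108] [-0.019  0.019]
```

```bash
python3 - <<'E'
from h import *
print(row([.458,.1175,.129],-15.94))
E
```

```text
[ 7.77 -5.19  0.03 -0.02  0.01 -0.  ]
```

Emit:
send_rows --series '[[[0.6,-0.4,0,0,0,0],[1.6,-1.1,0,0,0,0],[2.8,-1.9,0,0,0,0],[3.9,-2.6,0,0,0,0],[5.0,-3.3,0,0,0,0],[6.0,-4.0,0,0,0,0],[6.8,-4.5,0,0,0,0],[7.4,-4.9,0,0,0,0],[7.77,-5.19,0,0,0,0],[7.77,-5.19,0,0,0,0],[7.77,-5.19,0,0,0,0],[7.77,-5.19,0,0,0,0]]]'

```text
t: 6.62
eef_pos: [0.4587, 0.1167, 0.1305]
eef_rot: [-3.142, 0.001, 1.292]
contact_force: [0.9, 0.1, -4.0]
width: 0.0414
grasp_force: 35.0
```

```bash
cat > c.py <<'E'
import sys
from h import *
tag=sys.argv[1]
s=bot.sense(); print(s["t"],s["eef_pos"],s["eef_rot"],s["width"],s["contact_force"],s["grasp_force"])
O=[]
h=s["eef_rot"][2]-np.pi/2; ax=np.array([np.cos(h),np.sin(h)]); n=np.array([-ax[1],ax[0]])
for c,(r0,c0) in dict(top=(180,230),side=(150,250)).items():
    p,d=cams.grab_frame(c); O.append(cv2.resize(p[r0:r0+100,c0:c0+100,::-1],(400,400),interpolation=cv2.INTER_CUBIC))
    P,u,v=world(c,d); rel=P[:,:2]-s["eef_pos"][:2]
    m=(abs(rel@ax-.077)<.02)&(abs(rel@n)<.025)&(P[:,2]>.035)&(P[:,2]<.06); q=P[m]; rq=rel[m]
    if len(q): print(c,"post?",len(q),q.mean(0).round(4),"ax",(rq@ax).mean().round(4),"n",(rq@n).mean().round(4))
    m=(rel@ax>.06)&(rel@ax<.12)&(abs(rel@n)<.03)&(P[:,2]>s["eef_pos"][2]-.033)&(P[:,2]<s["eef_pos"][2]-.012); rq=rel[m]
    if m.any(): print(c,"hook",m.sum(),"ax max",np.percentile(rq@ax,98).round(4),"n",np.percentile(rq@n,[3,97]).round(4))
cv2.imwrite(f"pics/{tag}.png",np.hstack(O))
E
python3 c.py over
```

```text
6.6167 [0.45869751 0.11671075 0.13045585] [-3.14155929e+00  6.32418309e-04  1.29179999e+00] 0.04135031923095397 [ 0.92936513  0.12373313 -4.04728113] 34.99728022143245
side post? 64 [0.5318 0.0984 0.0474] ax 0.0753 n 0.0025
side hook 127 ax max 0.0968 n [-0.0222  0.0182]
```

View pics/over.png

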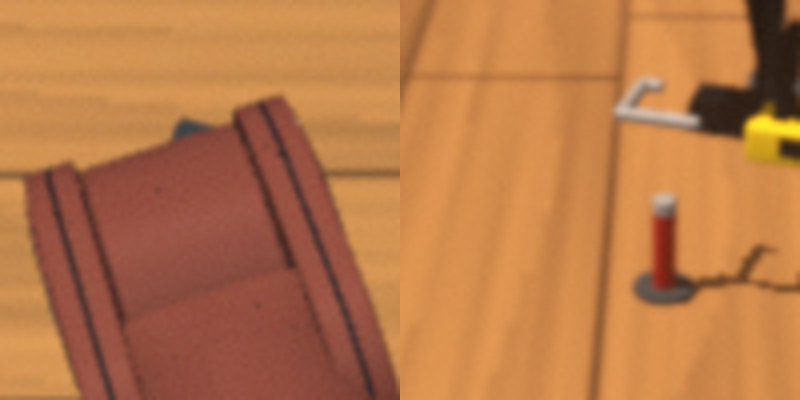

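The side view shows the open hook at crop (655,105), directly above the post tip at (663,205). The measured offsets are within about 2 mm, so I'm lowering.

Emit:
send_rows --series '[[[0,0,0.3,0,0,0],[0,0,0.7,0,0,0],[0,0,1.1,0,0,0],[0,0,1.4,0,0,0],[0,0,1.7,0,0,0],[0,0,2.0,0,0,0],[0,0,2.2,0,0,0],[0,0,2.4,0,0,0],[0,0,2.6,0,0,0],[0,0,2.75,0,0,0],[0,0,2.8,0,0,0],[0,0,2.8,0,0,0]]]'

```text
t: 7.72
eef_pos: [0.4584, 0.1175, 0.0464]
eef_rot: [-3.141, 0.0, 1.292]
contact_force: [-0.2, 0.6, -3.9]
width: 0.0415
grasp_force: 35.0
```

```bash
python3 c.py down
```

```text
7.7167 [0.45843361 0.11746475 0.04636155] [-3.14126428e+00  4.60084773e-04  1.29243371e+00] 0.04152126245715328 [-0.21146554  0.63803839 -3.91059447] 34.99711307231337
side post? 67 [0.5317 0.0982 0.0467] ax 0.0757 n 0.0016
side hook 146 ax max 0.0971 n [-0.02    0.0184]
```

View pics/down.png

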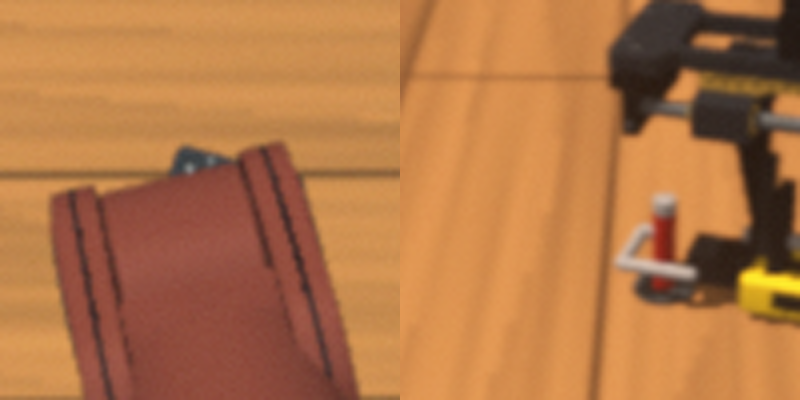

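The post stands inside the open hook (crop (663,240)) with no contact. Creeping down to the bench.

Emit:
send_rows --series '[[[0,0,0.04,0,0,0],[0,0,0.08,0,0,0],[0,0,0.11,0,0,0],[0,0,0.13,0,0,0],[0,0,0.15,0,0,0],[0,0,0.15,0,0,0],[0,0,0.15,0,0,0]]]'

```text
t: 8.4
eef_pos: [0.4586, 0.1175, 0.0421]
eef_rot: [-3.142, 0.0, 1.292]
contact_force: [0.9, -0.2, -4.9]
width: 0.0416
grasp_force: 35.0
```

Emit:
send_rows --series '[[[0,0,0.02,0,0,0],[0,0,0.04,0,0,0],[0,0,0.06,0,0,0],[0,0,0.06,0,0,0],[0,0,0.06,0,0,0]]]'

```text
t: 8.82
eef_pos: [0.4588, 0.1176, 0.0414]
eef_rot: [-3.141, -0.001, 1.292]
contact_force: [-6.4, -1.5, 14.8]
width: 0.0414
grasp_force: 35.0
```

Bench contact reached. Easing off the press, then letting go gradually.

Emit:
send_rows --series '[[[0,0,-0.03,0,0,0],[0,0,-0.03,0,0,0],[0,0,-0.03,0,0,0]]]'

```text
t: 9.07
eef_pos: [0.4588, 0.1176, 0.0415]
eef_rot: [3.141, -0.0, 1.292]
contact_force: [0.0, -0.2, 1.5]
width: 0.0417
grasp_force: 35.0
```

Emit:
send_rows --series '[[[0,0,0,0,0,0],[0,0,0,0,0,0],[0,0,0,0,0,0],[0,0,0,0,0,0],[0,0,0,0,0,0]]]' --jaw 54

```text
t: 9.48
eef_pos: [0.4578, 0.1182, 0.0413]
eef_rot: [-3.14, -0.0, 1.293]
contact_force: [-5.9, 1.0, 6.6]
width: 0.0536
grasp_force: 5.9
```

Emit:
send_rows --series '[[[0,0,0,0,0,0],[0,0,0,0,0,0],[0,0,0,0,0,0],[0,0,0,0,0,0],[0,0,0,0,0,0],[0,0,0,0,0,0],[0,0,0,0,0,0]]]' --jaw 80

```text
t: 10.07
eef_pos: [0.4586, 0.1175, 0.0412]
eef_rot: [3.142, 0.0, 1.292]
contact_force: [0.7, -0.2, 0.1]
width: 0.0794
grasp_force: 0.0
```

```bash
python3 c.py rel
```

```text
10.0667 [0.45863895 0.11750462 0.04124663] [3.14151640e+00 4.40805387e-05 1.29237204e+00] 0.07938136820025818 [ 0.69380307 -0.23760301  0.09874583] 0.0
side post? 62 [0.5319 0.098  0.0475] ax 0.0757 n 0.0014
side hook 140 ax max 0.0877 n [-0.0139  0.0188]
```

View pics/rel.png

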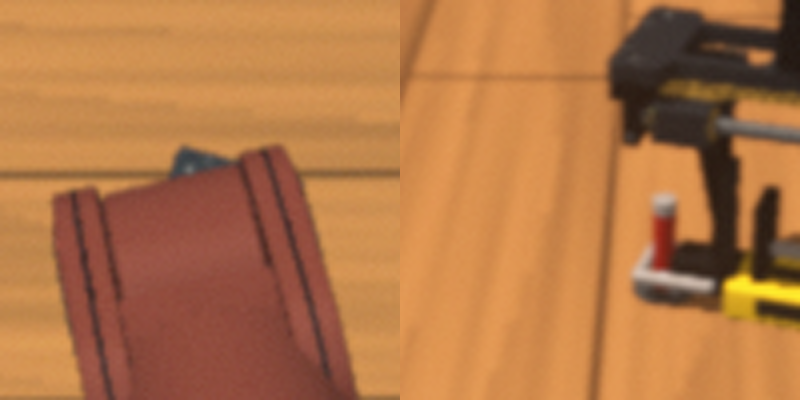

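The hook has closed on the post (crop (663,270)) and the fingers are free of the tabs. Retreating straight up.

Emit:
send_rows --series '[[[0,0,0,0,0,0],[0,0,-0.2,0,0,0],[0,0,-0.6,0,0,0],[0,0,-1.2,0,0,0],[0,0,-2.0,0,0,0],[0,0,-3.0,0,0,0],[0,0,-4.0,0,0,0],[0,0,-5.0,0,0,0],[0,0,-5.6,0,0,0],[0,0,-6.0,0,0,0],[0,0,-6.0,0,0,0]]]' --jaw 84

```text
t: 11.08
eef_pos: [0.4599, 0.1179, 0.2243]
eef_rot: [3.138, -0.004, 1.292]
contact_force: [0.3, 0.3, 0.4]
width: 0.0841
grasp_force: 0.0
```

Emit:
send_rows --series '[[[1,0,0,0,0,0],[2,0,0,0,0,0],[3,0,0,0,0,0],[4,0,0,0,0,0],[5,0,0,0,0,0],[6,0,0,0,0,0],[6.5,0,0,0,0,0],[6.5,0,0,0,0,0],[6.5,0,0,0,0,0]]]'

```text
t: 11.83
eef_pos: [0.5118, 0.3051, 0.22]
eef_rot: [-3.141, 0.002, 1.293]
contact_force: [-0.8, -0.6, -0.5]
width: 0.0843
grasp_force: 0.0
```

```bash
python3 - <<'E'
from h import *
s=bot.sense(); print(s["t"],s["eef_pos"],s["contact_force"])
O=[]
for c,(r0,c0) in dict(top=(200,220),side=(150,260)).items():
    p,d=cams.grab_frame(c); O.append(cv2.resize(p[r0:r0+100,c0:c0+100,::-1],(400,400),interpolation=cv2.INTER_CUBIC))
    P,u,v=world(c,d); m=(P[:,0]>.33)&(P[:,0]<.57)&(abs(P[:,1]-.12)<.06)&(P[:,2]<.08)
    t=P[m&(P[:,2]>.056)]
    t=t[np.linalg.norm(t[:,:2]-[.532,.096],axis=1)>.02]
    h=np.radians(-16);a=t[:,0]*np.cos(h)+t[:,1]*np.sin(h); mid=(a.max()+a.min())/2 if len(a) else 0
    if len(a): print(c,"tabs outer",a.max()-a.min(),t[a>mid].mean(0),t[a<=mid].mean(0))
    b=P[m&(P[:,2]>.014)&(P[:,2]<.024)]; print(len(b),cv2.minAreaRect((b[:,:2]*1000).astype(np.float32)),np.median(b[:,2]))
cv2.imwrite("pics/fin.png",np.hstack(O))
E
```

```text
11.8333 [0.51176083 0.30509529 0.2199786 ] [-0.76398277 -0.64154643 -0.47433907]
top tabs outer 0.05863218550529309 [0.48148592 0.10701311 0.06054121] [0.4329096  0.12124767 0.06125767]
875 ((457.92193603515625, 114.11170959472656), (42.15085983276367, 177.8197784423828), 73.82772827148438) 0.019539417681738058
side tabs outer 0.058242334761018644 [0.4818949  0.11039229 0.06161502] [0.43347313 0.12527782 0.0616368 ]
937 ((458.2879333496094, 116.20991516113281), (41.77385330200195, 177.83450317382812), 74.02159881591797) 0.020942361475865257
```

View pics/fin.png

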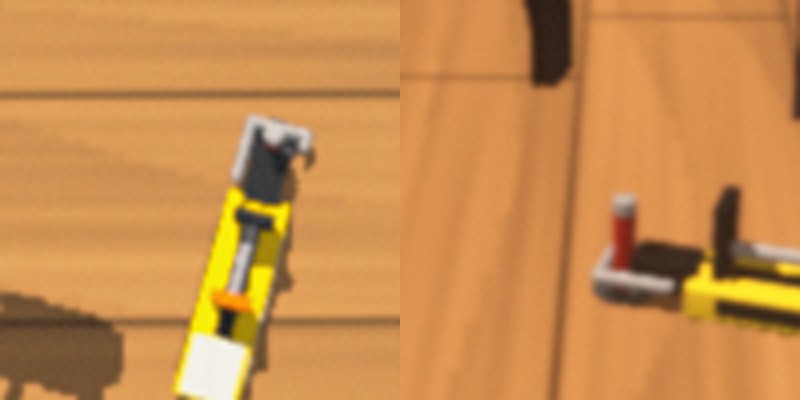

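The outer faces of the tabs are 58 mm apart, which puts the plunger at about 0.008. The post sits between nose and hook (left crop about (272,135)), and the lamp lies flat.

```bash
python3 -c "
from plant import bot
print(bot.job_done())"
```

```text
the job is handed in; nothing more can be done
None
```

The lamp is clipped on the red post: the spring has pulled the hook in (plunger about 8 mm), the lamp lies flat on the bench, and the job was handed in at about 12 s with the robot clear and the knife, whetstone and pan lid left alone.

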